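# Lay the square round the specimen block

### The job

Lift the L-shaped square out of its rack and set it down flat on the stone plate just short of the block, a finger's width or so clear of it, and let go. Then take it afresh and slide it home round the block's near left corner: long arm flush along the long face nearest the robot, short arm flush against the left end. Leave it lying there flat; do not drop it, and leave the other things on the bench alone.

Things in the scene. Friction and masses are not known exactly. Their poses are not given: they have to be found in the camera images.
- square: the L-shaped flat aluminium square, 12 mm thick, 0.2 kg, lying flat, loose. Long arm 160 mm, short arm 110 mm (outside lengths), both 25 mm wide, at right angles. Origin: underside, at the outer corner; x along the long arm to its free end, y along the short arm, z up. Centre of mass at x 57, y 32 mm. Starts with its underside 6 mm above the bench.
- square_mid (a point): point of the square (same axes) on the long arm's centre line, half-way up its thickness, 50 mm from the outer corner. Here it can be gripped across the long arm while in the rack (rack walls begin 55 mm further along the arm, the short arm 25 mm back). Once round the block, the block is in the way of a finger here and along the short arm.
- square_end (a point): point of the square (same axes) on the long arm's centre line, half-way up, 132 mm from the outer corner, 28 mm from the free end. In the rack it lies between the walls and cannot be gripped; with the square round the block it sticks out 27 mm beyond the block's end and is free to grip across the arm.
- square_inner (a point): point of the square (same axes): the inner corner, where the inner edges of the arms meet, half-way up. The long arm's inner edge runs 135 mm from here along +x, the short arm's 85 mm along +y.
- rack: fixed grey plastic rack holding the square: base 200 x 135 mm, 6 mm high, with two walls and an end wall, 30 mm above the bench, round the last 55 mm of the long arm; channel 31 mm wide, open at the top (lift straight up 30 mm or more). Origin on the bench under the channel's centre line, x towards its closed end; the square starts parallel to it.
- plate: fixed dark stone inspection plate, 320 (x) x 360 (y) mm, top 30 mm above the bench; origin under its centre.
- block: plain steel specimen block, fixed on the plate, immovable: 60 (x) x 80 (y) mm, 45 mm high, a screw head 7 mm more in the middle. Origin under its centre, on the plate's top; x away from the robot, y left, turned with the block.
- block_corner (a point): the block's near left corner (same axes as the block): on the upright edge between the long face nearest the robot and the left end, 6 mm above the plate. The block extends 60 mm along +x and 80 mm along -y from here. Home: the square's inner corner at this point, its x axis along the block's -y, its y axis along the block's +x.
- weight: steel balance weight with a knob, 26 mm diameter, 40 mm high, standing on the plate's far side; origin under its centre. A bystander.
- gauge: small steel gauge block 30 x 35 x 9 mm lying on the plate's far side; origin under its centre. A bystander.
- jar: white sample jar, 52 mm diameter, 75 mm high, on the bench to the right of the plate; origin under its centre. A bystander.
- rule: plain flat steel bar rule, 22 x 120 x 5 mm, on the bench beyond the plate (no short arm); origin under its centre. A bystander.
- spanner: spanner lying on the bench to the left of the rack; origin on its underside. A bystander.
- puck: black resin specimen puck, 32 mm diameter, 20 mm high, on the bench between robot and rack; origin under its centre. A bystander.
- dish: white shallow dish, 90 mm diameter, 18 mm high, on the bench beyond the rack; origin under its centre. A bystander.
Not all that is in view belongs to the job. Leave any orange or yellow look-alike of the square alone.

How it is judged:
By the outcome, as a careful person would: the job done as asked, in the order asked, and still so for the second after the job is handed in, with the robot touching nothing.
It also fails if it takes over 54 s, if anything falls off the work surface, if the arm or the gripper's body presses on something with over 40 N, if the wrist force passes 120 N, or if a joint passes its speed limit or range.

### The arm

A 6-joint arm with a two-finger parallel gripper is mounted at the origin on the work surface. World frame = base frame: x ahead of the robot, y to its left, z up, the work surface at z = 0. Lengths are in mm, angles in rad, forces in N, time in s.
With the tool pointing down it reaches from about 425 to 925 mm from the base axis. Payload 12.5 kg.
Tool frame: the origin (TCP) lies midway between the tips of the shut fingers; the grasp point (between the pads) lies 19 mm behind it; z points along the fingers, y is the line along which they close (so a half turn about z gives the same grasp; the last joint's range is limited). The gripper opens to 85 mm and grips with 20 to 120 N. Pads are 22 mm wide; open, the fingers measure 114 mm over their backs; the gripper's body (76 mm by 85 mm) begins 54 mm behind the grasp point. The pads swing forward as they close: fully open they stand 13 mm farther back than shut.
Start: joints at [1.216, 0.491, 1.559, -0, 1.092, -0.106], TCP at [153.882, 605.777, 231.327] pointing down, gripper open.
Joint ranges: [-3.1, 3.1], [-0.84, 2.19], [0.05, 2.79], [-1.13, 4.28], [0.06, 2.93], [-2.69, 2.69]. Speed limits (rad/s): [2.22, 2.22, 2.79, 3.14, 3.14, 3.14].

### API

Orientations are given as a rotation vector (axis times angle).
In Python, from plant import robot gives the robot as it stands.
- The arm moves only by the tool jog_arm, never from a script. Its argument "plan" is a list of rows, each a list of 7 numbers: the opening, from 0 (shut) to 1 (fully open), then the shift along the tool's x, y, z in mm, then the turn, a rotation vector about the tool's x, y, z in rad. A call has 1 to 10 rows; each row shifts and turns the commanded pose from where the row before left it, along the tool's axes as they then stand; what a row does not reach is not made up. A row lasts 1/12 s, in which the tool goes at most 41.7 mm and 7.16 degrees, less where a joint would pass 70% of its speed; a pose out of reach is approached as far as the arm can. A call is refused whole if a number of a shift passes 41.7 or a number of a turn 0.125, either way. A call with a gripper value outside its range is refused whole. The fingers move at their own pace and stop on an object; "force" is the grip in N (left out, the last holds). Time passes only in rows, so rows that do not move let the fingers close. It gives the time, the measured TCP pose, the force, the opening and the grip force at its end, in the units of the state.
- robot.state(): the state, without advancing time (a new reading comes with each control period).
- robot.capture(name): name is "scene" or "side" or "wrist"; returns the picture (480x640x3 uint8, red, green, blue); there is no depth.
- robot.camera_params(name): a dict with "K" (3x3 intrinsics, pixels), "rvec" (rotation vector, rad) and "tvec" (3), from world to camera coordinates, as OpenCV has them. Camera axes: x right, y down, z forward; pixel columns grow to the right and rows downward; lengths in mm; the calibration is good to about 2 mm. A picture is of the moment at which its call begins: read the wrist's pose just before it. camera_params takes no time and is no camera call; for the wrist camera it gives the pose at the moment of the call.
- robot.sign_off(): hands the job in; it is judged then, once.
Trained networks look in the newest picture that a camera, given by its name, has taken for a name from the list of things; names that differ only in an ending like _2 or _b are one class to them, and where a whole thing is asked for, a point or a joint stands for the part that bears it (a point fixed in the world has none). Each returns a list of dicts, best first, with "score" (0 to 1); they miss things now and then, are a little off and sometimes report something else, mostly with a low value. They report only what shows in the picture. A call takes as long as a camera call. They do not tell look-alikes from the thing itself.
- robot.look_for(camera, target): "centre" ([column, row] in pixels, amid what is visible of it).
- robot.spot_point(camera, target): "centre" ([column, row] in pixels: a listed point, or the origin of a listed thing).
The state is a dict: "t": time; "joint_positions": joint angles; "qvel": joint speeds; "tau": joint torques, N m; "tcp_pos": TCP position; "tool_rot": TCP orientation; "contact_force": force on the tool from outside, world axes, zero at the start; "moment": the same for the moment, N m; "opening": opening from 0.0 (shut) to 1.0 (fully open); "finger_force": force on a finger pad.
Only numpy, scipy, OpenCV 4.12 (cv2) and the standard library are available. Lean on these libraries where they do the work, as an engineer would, in place of code of your own. Each camera call takes 0.05 s, during which the arm holds its last target. There are 200 camera calls.

## Working session

There is one attempt and no reset: what is moved stays moved. The work goes in short steps, Python scripts to look and compute and a tool call to move; the robot and the scene stay as the last step left them, time stands still between calls to the robot, and variables do not carry over. Pictures are saved under pics/ and viewed, at most 10 in all, crops included, and the job is handed in when it is done.

Besides the shell and the picture viewer there is one more tool, called after ">>>" as name([rows], argument=value, ...), one row to a line, values as JSON. jog_arm: Moves the arm, as the interface text tells. Its arguments: {"type":"object","properties":{"plan":{"type":"array","items":{"type":"array","items":{"type":"number"}}},"force":{"type":"number"}},"required":["plan"]}

```bash
mkdir -p pics; ls
cat > h.py <<'E'
import numpy as np, cv2
from plant import robot
from scipy.spatial.transform import Rotation as R
def cam(n):
    p=robot.camera_params(n); return np.array(p["K"],float),np.array(p["rvec"],float),np.array(p["tvec"],float)
def ray(n,px,z,c=None):
    K,r,t=c or cam(n); M=cv2.Rodrigues(r)[0]
    d=M.T@np.linalg.inv(K)@np.array([px[0],px[1],1.]); o=-M.T@t
    return o+d*(z-o[2])/d[2]
def proj(n,P,c=None):
    K,r,t=c or cam(n); return cv2.projectPoints(np.array(P,float).reshape(-1,3),r,t,K,None)[0][:,0]
def snap(n,f):
    im=robot.capture(n); cv2.imwrite('pics/'+f+'.png',im[:,:,::-1]); return im
E
python3 - <<'E'
from h import *
a=snap('scene','s0'); b=snap('side','d0')
print(robot.state())
for n in('scene','side'):
  for t,z in(('square_mid',12),('square_end',12),('square_inner',12),('block_corner',36)):
    print(n,t,[(np.round(d['centre']),round(d['score'],2),ray(n,d['centre'],z).round(0)) for d in robot.spot_point(n,t)[:3]])
E
```

```text
pics
{'t': 0.1, 'joint_positions': array([ 1.21640072e+00,  4.91487353e-01,  1.55939815e+00,  1.40096806e-05,
        1.09170461e+00, -1.05598715e-01]), 'qvel': array([-2.62409705e-03,  5.49769164e-04, -9.66154189e-04, -6.79440016e-05,
       -8.77668824e-05, -7.04067825e-04]), 'tau': array([ 2.37734392e-03, -6.19442296e+01, -2.62026072e+01, -1.48004751e-04,
        2.89024545e-03,  2.64812599e-05]), 'tcp_pos': array([153.80164971, 605.56988003, 230.79026655]), 'tool_rot': array([-3.89782369e-01, -3.11707668e+00,  1.52098834e-03]), 'contact_force': array([-0.2320665 ,  1.28382408,  0.67990718]), 'moment': array([ 0.02429557, -0.0322291 , -0.02132632]), 'finger_force': 0.0, 'opening': 1.0019904714967627}
scene square_mid [(array([292., 193.]), 0.92, array([275., 272.,  12.])), (array([393., 143.]), 0.88, array([357., 704.,  12.])), (array([364., 216.]), 0.78, array([517., 332.,  12.]))]
scene square_end [(array([391., 150.]), 0.82, array([374., 668.,  12.])), (array([330., 243.]), 0.65, array([513., 176.,  12.]))]
scene square_inner [(array([401., 139.]), 0.87, array([363., 746.,  12.
[... 238 characters left out ...]
.,  36.])), (array([410., 275.]), 0.22, array([774., 203.,  36.]))]
side square_mid [(array([277., 218.]), 0.88, array([497., 335.,  12.])), (array([326., 229.]), 0.76, array([588., 169.,  12.])), (array([232., 251.]), 0.6, array([272., 286.,  12.]))]
side square_end [(array([243., 240.]), 0.74, array([331., 310.,  12.])), (array([300., 215.]), 0.66, array([573., 300.,  12.])), (array([209., 194.]), 0.61, array([390., 645.,  12.]))]
side square_inner [(array([225., 257.]), 0.96, array([237., 274.,  12.])), (array([337., 227.]), 0.9, array([628., 154.,  12.])), (array([269., 223.]), 0.82, array([457., 331.,  12.]))]
side block_corner [(array([388., 279.]), 0.77, array([ 549., -165.,   36.]))]
```

View pics/s0.png

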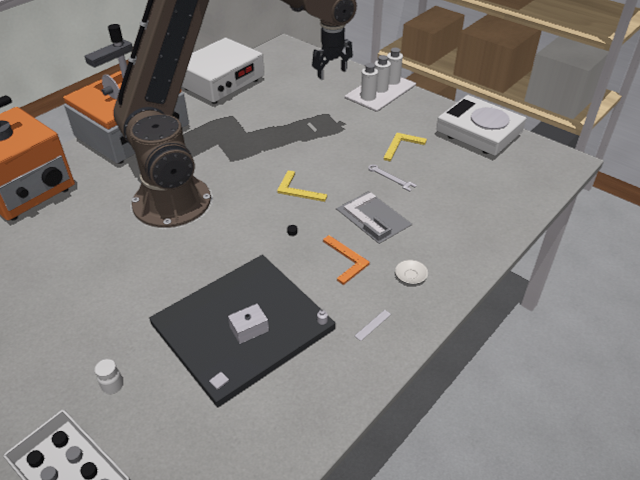

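View pics/d0.png

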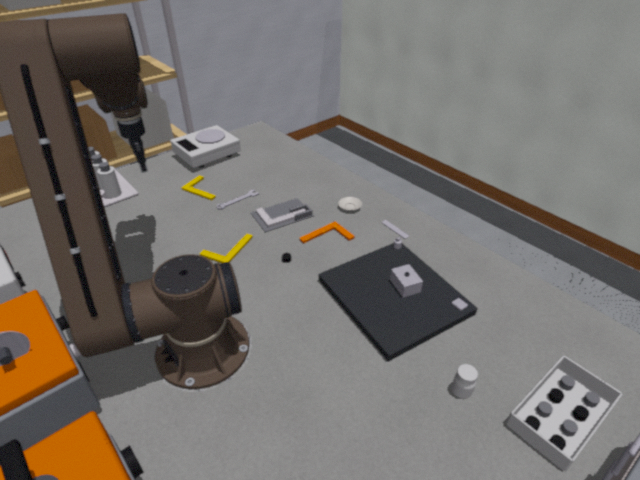

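The square in the rack is at scene (365,213) and side (280,215), grey aluminium. Things it could be taken for: yellow L at scene (300,190), yellow L at (402,145), orange L at (348,260), and the rule at (373,325). My choice is the aluminium one in the grey rack. I'll check it in a close crop and work out its direction.

Run:
```python
from h import *
a=cv2.imread('pics/s0.png')[180:255,325:425]; b=cv2.imread('pics/d0.png')[190:240,240:320]
c=np.vstack([cv2.resize(a,(400,300),interpolation=cv2.INTER_CUBIC),cv2.resize(b,(400,250),interpolation=cv2.INTER_CUBIC)]);cv2.imwrite('pics/c0.png',c)
```

```text
(no output)
```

View pics/c0.png

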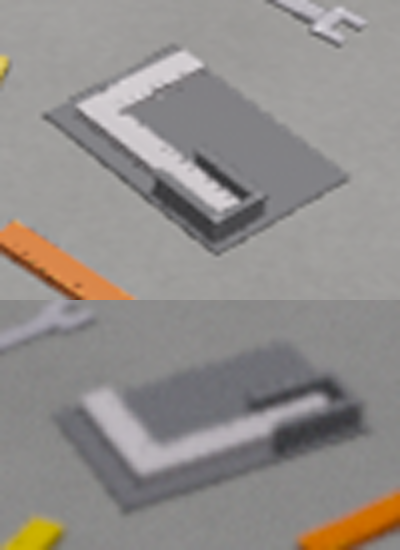

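The crop confirms the aluminium L in the grey rack. Its outer corner is near scene (344,206), the short arm's end near (371,192), and the long arm's free end near (385,231).

Run:
```python
from h import *
for n,ps in(('scene',[(344.5,206.2),(370.7,191.8),(384.5,231.3)]),('side',[(240+140/5,190+172/5.),(240+85/5,190+95/5),(240+325/5,190+95/5)])):
  P=[ray(n,p,18) for p in ps]; print(n,np.round(P,0).tolist(), [np.degrees(np.arctan2(*(q-P[0])[[1,0]])).round(1) for q in P[1:]])
  for t in('weight','gauge','jar','puck','dish','spanner','rule','block','rack','plate'):
    d=robot.spot_point(n,t)[:1]
    if d: print(t,np.round(d[0]['centre']),round(d[0]['score'],2),ray(n,d[0]['centre'],{'block':30,'weight':30,'gauge':30}.get(t,0)).round(0)[:2])
```

```text
scene [[446.0, 325.0, 18.0], [465.0, 434.0, 18.0], [608.0, 314.0, 18.0]] [np.float64(80.2), np.float64(-4.1)]
weight [322. 321.] 0.49 [696. -71.]
gauge [220. 382.] 0.73 [ 633. -363.]
jar [113. 385.] 0.84 [ 429. -524.]
puck [291. 233.] 0.43 [390. 143.]
dish [410. 274.] 0.91 [755. 236.]
spanner [221. 384.] 0.55 [ 622. -355.]
rule [373. 327.] 0.56 [791.  18.]
block [114. 386.] 0.71 [ 454. -533.]
rack [364. 221.] 0.6 [522. 326.]
plate [241. 328.] 0.83 [ 535. -205.]
side [[445.0, 320.0, 18.0], [469.0, 426.0, 18.0], [606.0, 308.0, 18.0]] [np.float64(76.9), np.float64(-4.4)]
weight [395. 245.] 0.52 [693. -63.]
gauge [277. 221.] 0.74 [474. 303.]
jar [461. 387.] 0.62 [ 431. -525.]
puck [286. 260.] 0.64 [389. 142.]
dish [350. 208.] 0.56 [755. 220.]
spanner [235. 198.] 0.62 [459. 568.]
rule [398. 227.] 0.69 [806.  23.]
block [404. 288.] 0.79 [ 561. -220.]
rack [288. 219.] 0.87 [534. 322.]
plate [393. 298.] 0.55 [ 530. -206.]
```

>>> jog_arm([
  [1, -20, -10, 0, 0, 0, 0],
  [1, -36, -16, 0, 0, 0, 0],
  [1, -36, -16, 0, 0, 0, 0],
  [1, -36, -16, 0, 0, 0, 0],
  [1, -36, -16, 0, 0, 0, 0],
  [1, -36, -16, 0, 0, 0, 0],
  [1, -36, -16, 0, 0, 0, 0],
  [1, -36, -16, 0, 0, 0, 0],
  [1, -36, -16, 0, 0, 0, 0],
  [1, -36, -16, 0, 0, 0, 0],
])

```text
t: 2.33
tcp_pos: [450.7, 370.4, 231.5]
tool_rot: [0.39, 3.117, 0.001]
contact_force: [0.1, 0.0, -0.1]
opening: 1.004
finger_force: 0.0
```

>>> jog_arm([
  [1, -36, -16, 0, 0, 0, 0],
  [1, -20, -10, 0, 0, 0, 0],
  [1, 0, 0, 0, 0, 0, -0.07],
  [1, 0, 0, 0, 0, 0, -0.07],
  [1, 0, 0, 0, 0, 0, 0],
])

```text
t: 2.75
tcp_pos: [497.7, 332.3, 231.2]
tool_rot: [-0.168, -3.137, -0.0]
contact_force: [-0.3, 0.7, 1.3]
opening: 0.995
finger_force: 0.0
```

Run:
```python
from h import *
s=robot.state(); print(s['t'],s['tcp_pos'],s['tool_rot'],s['contact_force'],s['moment'])
c=cam('wrist'); snap('wrist','w0'); np.savez('w0.npz',K=c[0],r=c[1],t=c[2])
for t in('square_mid','square_end','square_inner'):
    print(t,[(np.round(d['centre']),round(d['score'],2),ray('wrist',d['centre'],12,c).round(0)) for d in robot.spot_point('wrist',t)[:2]])
```

```text
2.75 [497.65404774 332.31890617 231.18572668] [-1.67652609e-01 -3.13697804e+00 -3.35227685e-05] [-0.33813035  0.6616172   1.25828932] [-0.02104221  0.01146461  0.00829789]
square_mid [(array([193., 309.]), 0.67, array([594., 181.,  12.])), (array([315., 207.]), 0.59, array([497., 324.,  12.]))]
square_end [(array([285.,  36.]), 0.9, array([344., 315.,  12.])), (array([311., 278.]), 0.75, array([572., 312.,  12.]))]
square_inner [(array([103., 456.]), 0.67, array([777.,  30.,  12.])), (array([330., 180.]), 0.57, array([472., 342.,  12.]))]
```

View pics/w0.png

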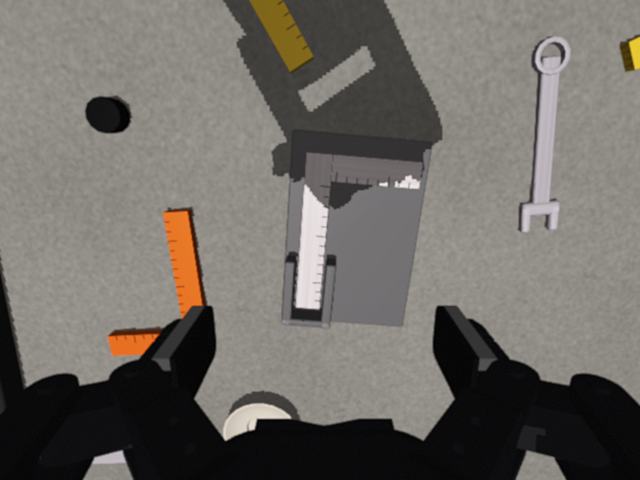

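The wrist view shows the square in the rack. Its outer corner is at (306,153), the long arm's free end spans (297,309) to (321,310), and the short arm's end is at (423,162). The orange L at (185,270) lies to the left.

Run:
```python
from h import *
z=np.load('w0.npz');c=(z['K'],z['r'],z['t'])
P=[ray('wrist',p,18,c) for p in((306,153),(297,309),(321,310),(424,162),(330,185))];print(np.round(P,1))
for q in P[1:2]+P[3:4]: d=q-P[0];print(np.hypot(*d[:2]),np.degrees(np.arctan2(d[1],d[0])))
d=P[2]-P[4];print(np.degrees(np.arctan2(d[1],d[0])))
M=R.from_rotvec(robot.state()['tool_rot']).as_matrix();print(M.round(3))
```

```text
[[444.2 321.9  18. ]
 [602.7 293.1  18. ]
 [606.6 318.2  18. ]
 [464.2 431.2  18. ]
 [476.2 341.1  18. ]]
161.15151213234228 -10.305806545546675
111.06819714374465 79.62394152430271
-9.980862271426872
[[-0.994  0.11   0.   ]
 [ 0.11   0.994  0.   ]
 [-0.     0.    -1.   ]]
```

>>> jog_arm([
  [0.6, 0.8, -7.1, 0, 0, 0, 0.07],
  [0.55, 0, 0, 30, 0, 0, 0],
  [0.55, 0, 0, 38, 0, 0, 0],
  [0.55, 0, 0, 38, 0, 0, 0],
  [0.55, 0, 0, 38, 0, 0, 0],
  [0.55, 0, 0, 38, 0, 0, 0],
  [0.55, 0, 0, 15, 0, 0, 0],
  [0.55, 0, 0, 8, 0, 0, 0],
  [0.55, 0, 0, 6, 0, 0, 0],
  [0.55, 0, 0, 5, 0, 0, 0],
], force=40)

```text
t: 3.78
tcp_pos: [496.1, 326.3, 15.7]
tool_rot: [0.281, 3.128, 0.001]
contact_force: [0.4, -0.1, 0.2]
opening: 0.552
finger_force: 0.0
```

>>> jog_arm([
  [0.55, 0, 0, 4, 0, 0, 0],
  [0.55, 0, 0, 0, 0, 0, 0],
])

```text
t: 3.95
tcp_pos: [495.9, 326.1, 11.7]
tool_rot: [0.281, 3.128, 0.001]
contact_force: [-0.3, 0.2, -0.2]
opening: 0.549
finger_force: 0.0
```

Run:
```python
from h import *
s=robot.state(); print(s['t'],s['tcp_pos'],s['tool_rot'],s['contact_force'],s['moment'],s['opening'])
snap('wrist','w1')
```

```text
3.95 [495.89131452 326.05064187  11.68715119] [2.80616322e-01 3.12824099e+00 9.11486426e-04] [-0.32684817  0.19720504 -0.2354926 ] [-0.05002125 -0.01469093 -0.01893801] 0.5492014167345702
```

View pics/w1.png

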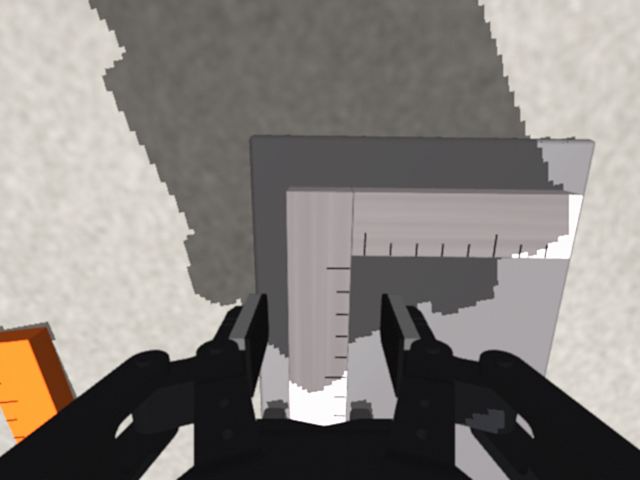

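The fingers straddle the long arm (288–350 px), centred and parallel to it. I'll lower a little more and close.

>>> jog_arm([
  [0.5, 0, 0, 3, 0, 0, 0],
  [0.4, 0, 0, 0, 0, 0, 0],
  [0.3, 0, 0, 0, 0, 0, 0],
  [0.15, 0, 0, 0, 0, 0, 0],
  [0.15, 0, 0, 0, 0, 0, 0],
  [0.1, 0, 0, 0, 0, 0, 0],
  [0.1, 0, 0, 0, 0, 0, 0],
], force=50)

```text
t: 4.58
tcp_pos: [495.8, 325.7, 8.9]
tool_rot: [0.281, 3.129, 0.0]
contact_force: [-0.9, -2.5, 5.8]
opening: 0.273
finger_force: 49.7
```

>>> jog_arm([
  [0.1, 0, 0, -6, 0, 0, 0],
  [0.1, 0, 0, -12, 0, 0, 0],
  [0.1, 0, 0, -20, 0, 0, 0],
  [0.1, 0, 0, -30, 0, 0, 0],
  [0.1, 0, 0, -30, 0, 0, 0],
  [0.1, 0, 0, -20, 0, 0, 0],
  [0.1, 0, 0, -10, 0, 0, 0],
  [0.1, 0, 0, 0, 0, 0, 0],
])

```text
t: 5.25
tcp_pos: [496.3, 326.3, 139.0]
tool_rot: [0.28, 3.126, 0.004]
contact_force: [0.8, 0.9, -2.4]
opening: 0.271
finger_force: 49.5
```

Run:
```python
from h import *
s=robot.state(); print(s['t'],s['tcp_pos'],s['tool_rot'],s['contact_force'],s['moment'],s['opening'],s['joint_positions'])
snap('wrist','w2')
c=cam('side')
for n,z in (('scene',36),('side',36)):
  robot.capture(n)
  for t in('block_corner',): print(n,[(np.round(d['centre'],1),round(d['score'],2),ray(n,d['centre'],z).round(0)) for d in robot.spot_point(n,t)[:2]])
for n,f in(('scene','s0'),('side','d0')):
  im=cv2.imread(f'pics/{f}.png'); u,v=(250,322) if n=='scene' else (404,280)
  x0,y0=u-40,v-30
  cv2.imwrite(f'pics/b_{n}.png',cv2.resize(im[y0:y0+60,x0:x0+80],(640,480),interpolation=cv2.INTER_CUBIC))
cv2.imwrite('pics/cmp.png',np.hstack([cv2.resize(cv2.imread('pics/b_scene.png'),(400,300)),cv2.resize(cv2.imread('pics/w2.png'),(400,300))]))
```

```text
5.25 [496.31793251 326.27527384 139.00510881] [0.27992468 3.12554885 0.00359917] [ 0.82262187  0.92853466 -2.41150028] [-0.10883702 -0.0493008   0.03671747] 0.271383649932605 [ 4.70344785e-01  5.51478013e-01  1.73538738e+00  9.16706822e-05
  8.50516536e-01 -9.21868145e-01]
scene [(array([258.6, 311.1]), 0.65, array([ 553., -156.,   36.]))]
side [(array([390.4, 278. ]), 0.94, array([ 557., -166.,   36.])), (array([266. , 199.8]), 0.37, array([516., 431.,  36.]))]
```

View pics/cmp.png

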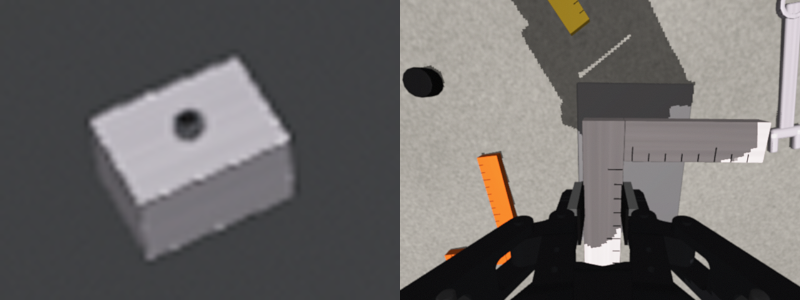

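Run:
```python
from h import *
P=[ray('scene',(210+x/5,292+y/5),75) for x,y in((238,57),(90,122),(140,206),(292,138))];P=np.array(P);print(P.round(1))
e=[P[1]-P[0],P[2]-P[3],P[3]-P[0],P[2]-P[1]]
for d in e:print(np.hypot(*d[:2]).round(1),np.degrees(np.arctan2(d[1],d[0])).round(1))
print(P.mean(0))
```

```text
[[ 558.8 -161.    75. ]
 [ 533.2 -238.5   75. ]
 [ 589.5 -258.3   75. ]
 [ 615.7 -180.5   75. ]]
81.6 -108.3
82.1 -108.6
60.2 -18.9
59.7 -19.4
[ 574.29364004 -209.56259132   75.        ]
```

Run:
```python
from h import *
s=robot.state(); K,r,t=cam('wrist'); M=cv2.Rodrigues(r)[0]
T=R.from_rotvec(s['tool_rot']).as_matrix(); p=s['tcp_pos']
Rc=T.T@M.T; tc=T.T@(-M.T@t-p); print('cam in tool',tc.round(1),Rc.round(3))
np.savez('hand.npz',Rc=Rc,tc=tc)
yaw=np.radians(-18.8);y=np.array([np.cos(yaw),np.sin(yaw),0]);x=np.array([-y[1],y[0],0]);T2=np.c_[x,y,[0,0,-1]]
bc=np.array([574.5,-209.5,0])
for off in((0,-60),(-60,-60),(-70,-20),(60,-60),(0,-100),(-40,-90)):
  q=bc+off[0]*y+off[1]*x; q[2]=190
  Mw=(T2@Rc).T; tt=-Mw@(q+T2@tc); c=(K,cv2.Rodrigues(Mw)[0],tt)
  B=[bc+a*y+b*x+[0,0,75] for a,b in((-30,40),(-30,-40),(30,-40),(30,40))]
  L=[q+T2@np.array(v) for v in((50,-12.5,-8),(25,-12.5+25,-8),(50,97.5,-8))]
  print(off,q[:2].round(0),'block',proj('wrist',B,c).round(0).tolist(),'sq',proj('wrist',L,c).round(0).tolist())
```

```text
cam in tool [  72.4    0.6 -142.6] [[-0.    -0.958 -0.288]
 [ 1.    -0.     0.   ]
 [-0.001 -0.288  0.958]]
(0, -60) [ 555. -266.] block [[276.0, 85.0], [280.0, 208.0], [365.0, 208.0], [369.0, 85.0]] sq [[288.0, 195.0], [355.0, 259.0], [590.0, 194.0]]
(-60, -60) [ 498. -247.] block [[369.0, 85.0], [365.0, 208.0], [451.0, 208.0], [463.0, 85.0]] sq [[288.0, 195.0], [355.0, 259.0], [590.0, 194.0]]
(-70, -20) [ 502. -206.] block [[382.0, 150.0], [377.0, 261.0], [459.0, 261.0], [471.0, 150.0]] sq [[288.0, 195.0], [355.0, 259.0], [590.0, 194.0]]
(60, -60) [ 612. -286.] block [[183.0, 85.0], [195.0, 208.0], [280.0, 208.0], [276.0, 85.0]] sq [[288.0, 195.0], [355.0, 259.0], [590.0, 194.0]]
(0, -100) [ 542. -304.] block [[274.0, 15.0], [278.0, 150.0], [367.0, 150.0], [372.0, 15.0]] sq [[288.0, 195.0], [355.0, 259.0], [590.0, 194.0]]
(-40, -90) [ 508. -282.] block [[339.0, 33.0], [338.0, 165.0], [426.0, 165.0], [436.0, 33.0]] sq [[288.0, 195.0], [355.0, 259.0], [590.0, 194.0]]
```

>>> jog_arm([
  [0.1, -4, -15, -5, 0, 0, 0],
  [0.1, -8, -30, -5, 0, 0, 0],
  [0.1, -8, -30, -5, 0, 0, 0],
  [0.1, -8, -30, -5, 0, 0, 0],
  [0.1, -8, -30, -5, 0, 0, 0],
  [0.1, -8, -30, -5, 0, 0, 0],
  [0.1, -8, -30, -5, 0, 0, 0],
  [0.1, -8, -30, -5, 0, 0, 0],
  [0.1, -8, -30, -5, 0, 0, 0],
  [0.1, -8, -30, -6, 0, 0, 0],
])

```text
t: 6.33
tcp_pos: [519.2, 29.8, 186.9]
tool_rot: [-0.281, -3.128, 0.0]
contact_force: [1.0, 0.3, -2.0]
opening: 0.274
finger_force: 49.6
```

>>> jog_arm([
  [0.1, -8, -30, 0, 0, 0, 0],
  [0.1, -8, -30, 0, 0, 0, 0],
  [0.1, -8, -30, 0, 0, 0, 0],
  [0.1, -8, -30, 0, 0, 0, 0],
  [0.1, -8, -30, 0, 0, 0, 0],
  [0.1, -8, -30, 0, 0, 0, 0],
  [0.1, -8, -30, 0, 0, 0, 0],
  [0.1, -8, -30, 0, 0, 0, 0],
  [0.1, -8, -30, 0, 0, 0, 0],
  [0.1, -7, -30, 0, 0, 0, 0],
])

```text
t: 7.17
tcp_pos: [543.4, -279.4, 186.5]
tool_rot: [-0.281, -3.128, -0.001]
contact_force: [0.3, -0.1, -2.0]
opening: 0.272
finger_force: 49.6
```

>>> jog_arm([
  [0.1, -4, -15, 0, 0, 0, 0],
  [0.1, 0, 0, 0, 0, 0, 0.119],
  [0.1, 0, 0, 0, 0, 0, 0.12],
  [0.1, 0, 0, 0, 0, 0, 0.12],
  [0.1, 0, 0, 0, 0, 0, 0.12],
  [0.1, 0, 0, 0, 0, 0, 0.12],
  [0.1, 0, 0, 0, 0, 0, 0.12],
  [0.1, 0, 0, 0, 0, 0, 0.12],
  [0.1, 0, 0, 0, 0, 0, 0.12],
  [0.1, 0, 0, 0, 0, 0, 0.12],
])

```text
t: 8.0
tcp_pos: [544.8, -292.7, 186.6]
tool_rot: [-1.855, -2.534, -0.0]
contact_force: [-0.1, -0.1, -2.2]
opening: 0.273
finger_force: 49.6
```

>>> jog_arm([
  [0.1, 0, 0, 0, 0, 0, 0.12],
  [0.1, 0, 0, 0, 0, 0, 0.12],
  [0.1, 0, 0, 0, 0, 0, 0.12],
  [0.1, 0, 0, 0, 0, 0, 0.12],
  [0.1, 0, 0, 0, 0, 0, 0.12],
  [0.1, 0, 0, 0, 0, 0, 0.04],
  [0.1, 0, 0, 0, 0, 0, 0],
])

```text
t: 8.58
tcp_pos: [544.9, -292.7, 186.7]
tool_rot: [-2.554, -1.827, 0.001]
contact_force: [-0.8, -1.2, -2.5]
opening: 0.273
finger_force: 49.6
```

Run:
```python
from h import *
s=robot.state(); print(s['t'],s['tcp_pos'],s['tool_rot'],s['contact_force'],s['moment'],s['opening'],s['joint_positions'])
c=cam('wrist'); snap('wrist','w3'); np.savez('w3.npz',K=c[0],r=c[1],t=c[2],p=s['tcp_pos'],rot=s['tool_rot'])
M=R.from_rotvec(s['tool_rot']).as_matrix();print(M.round(3))
```

```text
8.5833 [ 544.89799071 -292.67447007  186.67949762] [-2.55397208e+00 -1.82700801e+00  5.81491500e-04] [-0.76929576 -1.1864866  -2.48185355] [ 0.00033053  0.03439675 -0.03135724] 0.27277039620712445 [-5.99702395e-01  5.27883815e-01  1.62432888e+00  1.63306747e-04
  9.90833716e-01 -2.70915859e-01]
[[ 0.323  0.946 -0.001]
 [ 0.946 -0.323  0.001]
 [ 0.001 -0.001 -1.   ]]
```

View pics/w3.png

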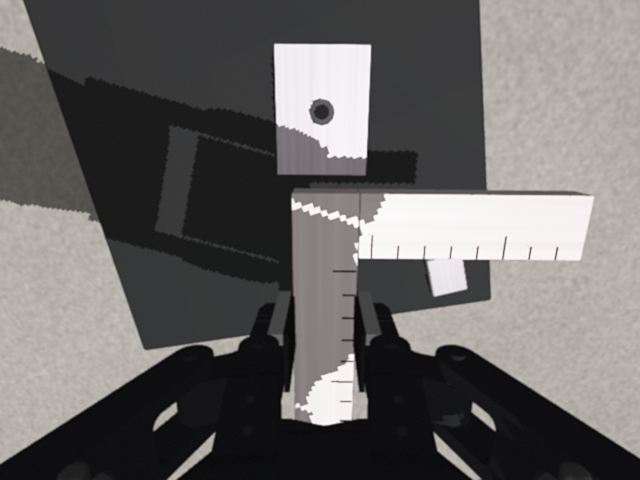

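The block top is clear, with corners (275,44), (371,44), (366,175) and (278,175). The held square's outer corner is at (292,193), the short arm's tip at (594,196), and its inner corner at (358,260).

Run:
```python
from h import *
im=cv2.imread('pics/w3.png',0)
def sub(pts):
  return cv2.cornerSubPix(im,np.float32(pts).reshape(-1,1,2),(6,6),(-1,-1),(3,50,.01))[:,0]
z=np.load('w3.npz');c=(z['K'],z['r'],z['t'])
b=sub([(275,44),(371,44),(366,175),(278,175)]);print(b)
P=np.array([ray('wrist',p,75,c) for p in b]);print(P.round(1),P.mean(0))
for i,j in((1,0),(2,3),(3,0),(2,1)):
  d=P[j]-P[i];print(np.hypot(*d[:2]).round(1),np.degrees(np.arctan2(d[1],d[0])).round(2))
T=R.from_rotvec(z['rot']).as_matrix()
for zt in(-6,-9,-12):
  Q=np.array([ray('wrist',p,z['p'][2]-zt,c) for p in((292,193.5),(594,196),(358,260),(582,261))])
  print(zt,((Q-z['p'])@T).round(1).tolist(),np.hypot(*(Q[1]-Q[0])[:2]),np.hypot(*(Q[3]-Q[2])[:2]))
```

```text
[[273.60257   43.358402]
 [370.5584    44.270508]
 [365.144    175.2145  ]
 [276.74026  174.0071  ]]
[[ 556.7 -164.    75. ]
 [ 613.1 -183.8   75. ]
 [ 586.5 -259.2   75. ]
 [ 530.  -239.1   75. ]] [ 571.5763148 -211.5257297   75.       ]
59.8 160.66
59.9 160.39
79.7 70.46
80.0 70.58
-6 [[51.7, -11.1, -6.0], [50.8, 100.6, -6.1], [25.7, 14.0, -6.0], [25.3, 101.3, -6.1]] 111.71688707073866 87.2760788927596
-9 [[52.2, -10.8, -9.0], [51.3, 98.4, -9.1], [26.8, 13.7, -9.0], [26.4, 99.1, -9.1]] 109.26361721745813 85.35952197039774
-12 [[52.7, -10.6, -12.0], [51.8, 96.2, -12.1], [27.8, 13.4, -12.0], [27.4, 96.8, -12.1]] 106.81034736417747 83.44296504803577
```

>>> jog_arm([
  [0.1, 20, -11, 0, 0, 0, 0],
  [0.1, 33, -18, 0, 0, 0, 0],
  [0.1, 33, -18, 0, 0, 0, 0],
  [0.1, 22, -13, 0, 0, 0, 0],
  [0.1, 11, -6, 10, 0, 0, 0],
  [0.1, 0, 0, 30, 0, 0, 0],
  [0.1, 0, 0, 35, 0, 0, 0],
  [0.1, 0, 0, 35, 0, 0, 0],
  [0.1, 0, 0, 15, 0, 0, 0],
  [0.1, 0, 0, 0, 0, 0, 0],
])

```text
t: 9.47
tcp_pos: [519.4, -158.2, 58.9]
tool_rot: [-2.547, -1.83, 0.005]
contact_force: [-1.0, -0.9, -2.4]
opening: 0.272
finger_force: 49.8
```

Run:
```python
from h import *
s=robot.state(); print(s['t'],s['tcp_pos'],s['tool_rot'],s['contact_force'],s['moment'],s['opening'])
c=cam('wrist'); snap('wrist','w4'); np.savez('w4.npz',K=c[0],r=c[1],t=c[2],p=s['tcp_pos'],rot=s['tool_rot'])
```

```text
9.4667 [ 519.41712683 -158.23369956   58.93319683] [-2.54710949 -1.8296353   0.00483031] [-0.98466059 -0.93906647 -2.39922195] [0.05065235 0.07898733 0.01096294] 0.2719533088207062
```

View pics/w4.png

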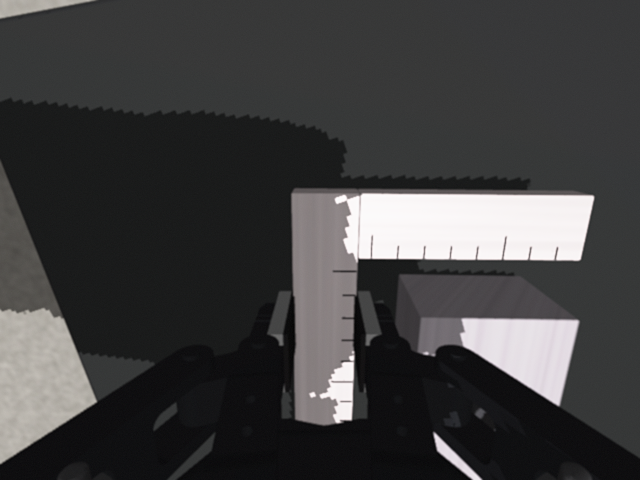

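The gap to the block's near face (px 358 to 421) and to its left end (rows 260 to 318) is about 20 mm each way, as intended. Lowering.

>>> jog_arm([
  [0.1, 0, 0, 12, 0, 0, 0],
  [0.1, 0, 0, 7, 0, 0, 0],
  [0.1, 0, 0, 3, 0, 0, 0],
  [0.1, 0, 0, 1.5, 0, 0, 0],
  [0.1, 0, 0, 1, 0, 0, 0],
  [0.1, 0, 0, 0, 0, 0, 0],
])

```text
t: 10.02
tcp_pos: [521.3, -159.0, 38.3]
tool_rot: [2.553, 1.83, 0.001]
contact_force: [-0.6, 0.0, -3.0]
opening: 0.275
finger_force: 49.8
```

>>> jog_arm([
  [0.1, 0, 0, 2, 0, 0, 0],
  [0.1, 0, 0, 1, 0, 0, 0],
  [0.1, 0, 0, 1, 0, 0, 0],
  [0.1, 0, 0, 0, 0, 0, 0],
])

```text
t: 10.35
tcp_pos: [521.1, -158.9, 33.7]
tool_rot: [-2.553, -1.83, 0.0]
contact_force: [-0.2, 0.7, -1.5]
opening: 0.275
finger_force: 49.8
```

>>> jog_arm([
  [0.1, 0, 0, 1, 0, 0, 0],
  [0.1, 0, 0, 0, 0, 0, 0],
])

```text
t: 10.52
tcp_pos: [521.2, -159.0, 32.9]
tool_rot: [2.553, 1.83, 0.0]
contact_force: [-0.5, 0.1, -0.5]
opening: 0.274
finger_force: 50.1
```

>>> jog_arm([
  [0.1, 0, 0, 0.6, 0, 0, 0],
  [0.1, 0, 0, 0, 0, 0, 0],
], force=20)

```text
t: 10.68
tcp_pos: [521.2, -159.0, 32.9]
tool_rot: [2.553, 1.83, 0.001]
contact_force: [-2.9, 0.1, 9.4]
opening: 0.273
finger_force: 51.1
```

>>> jog_arm([
  [0.29, 0, 0, 0, 0, 0, 0],
  [0.31, 0, 0, 0, 0, 0, 0],
  [0.34, 0, 0, 0, 0, 0, 0],
  [0.34, 0, 0, 0, 0, 0, 0],
  [0.34, 0, 0, 0, 0, 0, 0],
])

```text
t: 11.1
tcp_pos: [519.5, -158.3, 32.3]
tool_rot: [-2.551, -1.829, 0.003]
contact_force: [-10.8, 2.5, 9.0]
opening: 0.338
finger_force: 6.5
```

The inner finger's back touches the block. I'll narrow the opening slightly before rising.

>>> jog_arm([
  [0.305, 0, 0, 0, 0, 0, 0],
  [0.305, 0, 0, 0, 0, 0, 0],
  [0.305, 0, 0, 0, 0, 0, 0],
])

```text
t: 11.35
tcp_pos: [520.7, -158.8, 32.5]
tool_rot: [-2.553, -1.83, 0.0]
contact_force: [-4.8, 1.3, 6.5]
opening: 0.303
finger_force: 3.8
```

>>> jog_arm([
  [0.3, 0, -1, -0.4, 0, 0, 0],
  [0.3, 0, -0.5, 0, 0, 0, 0],
  [0.3, 0, 0, 0, 0, 0, 0],
])

```text
t: 11.6
tcp_pos: [520.2, -158.7, 32.8]
tool_rot: [2.553, 1.829, 0.001]
contact_force: [1.9, 0.1, 1.4]
opening: 0.302
finger_force: 0.9
```

Now back off half the shift, then rise slowly.

>>> jog_arm([
  [0.305, 0, 0.4, 0, 0, 0, 0],
  [0.305, 0, 0, 0, 0, 0, 0],
])

```text
t: 11.77
tcp_pos: [520.1, -158.6, 32.5]
tool_rot: [-2.553, -1.83, 0.0]
contact_force: [0.5, -0.3, 1.7]
opening: 0.304
finger_force: 0.5
```

>>> jog_arm([
  [0.305, 0, 0, -2, 0, 0, 0],
  [0.305, 0, 0, -4, 0, 0, 0],
  [0.305, 0, 0, -8, 0, 0, 0],
  [0.305, 0, 0, -15, 0, 0, 0],
  [0.305, 0, 0, -30, 0, 0, 0],
  [0.305, 0, 0, -41, 0, 0, 0],
  [0.305, 0, 0, -41, 0, 0, 0],
  [0.5, 0, 0, -20, 0, 0, 0],
  [0.6, 0, 0, 0, 0, 0, 0],
  [0.6, 0, 0, 0, 0, 0, 0],
])

```text
t: 12.6
tcp_pos: [520.1, -158.6, 195.1]
tool_rot: [2.552, 1.829, 0.002]
contact_force: [-0.6, -0.5, -1.1]
opening: 0.603
finger_force: 0.0
```

Run:
```python
from h import *
s=robot.state(); print(s['t'],s['tcp_pos'],s['tool_rot'],s['contact_force'],s['opening'])
c=cam('wrist'); snap('wrist','w5'); np.savez('w5.npz',K=c[0],r=c[1],t=c[2],p=s['tcp_pos'],rot=s['tool_rot'])
```

```text
12.6 [ 520.1221227  -158.59563538  195.05989601] [2.55158126e+00 1.82907952e+00 2.10580127e-03] [-0.55192712 -0.47008078 -1.11443596] 0.6028530186241673
```

View pics/w5.png

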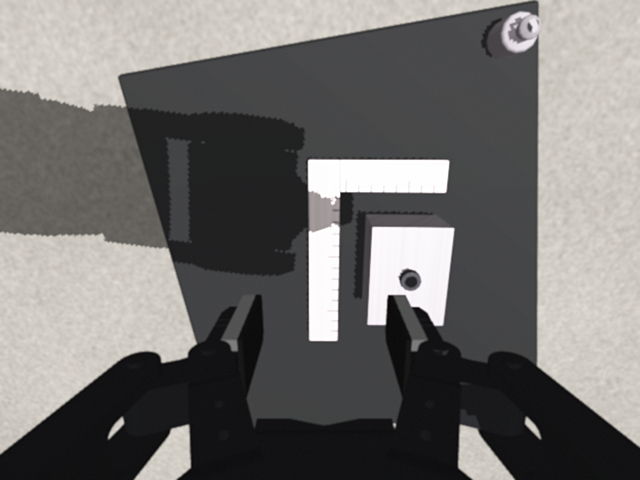

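The square lies flat, clear of the block: outer corner (308,159), inner corner (341,193), long end (309–338,341), short tip (449,160). Block top corners are (372,226), (455,228), (443,325) and (367,324).

```bash
cat > meas.py <<'E'
from h import *
import sys
def meas(f,sq,bl,show=True):
  im=cv2.imread(f'pics/{f}.png',0)
  sub=lambda p:cv2.cornerSubPix(im,np.float32(p).reshape(-1,1,2),(4,4),(-1,-1),(3,50,.01))[:,0]
  z=np.load(f'{f}.npz');c=(z['K'],z['r'],z['t'])
  S=np.array([ray('wrist',p,42,c)[:2] for p in sub(sq)]); B=np.array([ray('wrist',p,75,c)[:2] for p in sub(bl)])
  print('sub',sub(sq).round(1).tolist(),sub(bl).round(1).tolist())
  # rigid fit of models
  def fit(mod,P):
    mod=np.array(mod,float);a=mod-mod.mean(0);b=P-P.mean(0)
    th=np.arctan2((a[:,0]*b[:,1]-a[:,1]*b[:,0]).sum(),(a*b).sum());Rm=np.array([[np.cos(th),-np.sin(th)],[np.sin(th),np.cos(th)]])
    t=P.mean(0)-Rm@mod.mean(0);print('res',(P-(mod@Rm.T+t)).round(1).tolist());return np.degrees(th),Rm,t
  SM={5:[(0,0),(0,110),(25,25),(160,25),(160,0)],3:[(0,0),(0,110),(25,25)]}[len(sq)]
  a,Rs,ts=fit(SM,S); b,Rb,tb=fit([(-30,40),(30,40),(30,-40),(-30,-40)],B)
  print('sq yaw',a,'corner',ts,'block yaw',b,'ctr',tb)
  inn=Rs@[25,25]+ts; d=Rb.T@(inn-tb)-[-30,40]
  print('inner rel block corner (block axes)',d,'yaw err',a-(b-90))
  e=Rs@[132,12.5]+ts;print('square_end',e)
  T=R.from_rotvec(z['rot']).as_matrix();print('tool yaw y',np.degrees(np.arctan2(T[1,1],T[0,1])))
  print('tool shift to end',(T.T@np.r_[e-z['p'][:2],0]))
E
python3 -c "
from meas import *
meas('w5',[(308,159),(449,160),(341,193),(338,341),(309,341)],[(372,226),(455,228),(443,325),(367,324)])"
```

```text
sub [[307.6000061035156, 159.39999389648438], [448.70001220703125, 159.89999389648438], [340.1000061035156, 192.10000610351562], [336.8999938964844, 340.3999938964844], [308.79998779296875, 340.20001220703125]] [[371.70001220703125, 226.60000610351562], [453.8999938964844, 227.60000610351562], [442.3999938964844, 325.20001220703125], [366.79998779296875, 324.29998779296875]]
res [[-0.2, -0.0], [-0.1, 0.2], [0.3, -0.7], [0.2, 0.1], [-0.2, 0.3]]
res [[-0.1, -0.1], [-0.0, -0.1], [0.0, 0.1], [0.1, 0.2]]
sq yaw -109.05104426084529 corner [ 526.29069562 -105.14727325] block yaw -19.494148532615636 ctr [ 571.43827947 -211.20363055]
inner rel block corner (block axes) [-22.75906283  20.10459745] yaw err 0.44310427177035194
square_end [ 495.01987758 -233.99751943]
tool yaw y -18.73093314472818
tool shift to end [-7.94693179e+01  4.40621931e-01  1.39894140e-02]
```

>>> jog_arm([
  [0.45, -31, 0.2, 0, 0, 0, 0],
  [0.45, -31, 0.1, 0, 0, 0, 0],
  [0.45, -31.5, 0.1, 0, 0, 0, 0],
  [0.45, 0, 0, 0, 0, 0, 0.0133],
  [0.45, 0, 0, 30, 0, 0, 0],
  [0.45, 0, 0, 41, 0, 0, 0],
  [0.45, 0, 0, 41, 0, 0, 0],
  [0.45, 0, 0, 25, 0, 0, 0],
  [0.45, 0, 0, 12, 0, 0, 0],
  [0.45, 0, 0, 5, 0, 0, 0],
])

```text
t: 13.48
tcp_pos: [488.9, -246.0, 36.1]
tool_rot: [-2.561, -1.81, 0.003]
contact_force: [0.2, 1.3, -0.7]
opening: 0.447
finger_force: 0.0
```

>>> jog_arm([
  [0.45, 0, 0, 3, 0, 0, 0],
  [0.45, 0, 0, 0, 0, 0, 0],
  [0.45, 0, 0, 0, 0, 0, 0],
])

```text
t: 13.73
tcp_pos: [490.7, -247.3, 37.1]
tool_rot: [2.565, 1.813, 0.001]
contact_force: [-0.1, 1.2, -0.7]
opening: 0.452
finger_force: 0.0
```

Run:
```python
from h import *
s=robot.state(); print(s['t'],s['tcp_pos'],s['tool_rot'],s['contact_force'],s['opening'])
T=R.from_rotvec(s['tool_rot']).as_matrix()
S=R.from_euler('z',-109.05,degrees=True).as_matrix(); print('TCP in square',S.T@(s['tcp_pos']-[526.29,-105.15,30]),np.degrees(np.arctan2(T[1,1],T[0,1])))
c=cam('wrist'); snap('wrist','w6'); np.savez('w6.npz',K=c[0],r=c[1],t=c[2],p=s['tcp_pos'],rot=s['tool_rot'])
```

```text
13.7333 [ 490.70734123 -247.30512232   37.14706761] [2.56499417e+00 1.81287988e+00 5.47126601e-04] [-0.13703405  1.1543404  -0.65773175] 0.45186993088765004
TCP in square [145.98380576  12.76451573   7.14706761] -19.496386996472378
```

>>> jog_arm([
  [0.42, 0, 0, 2, 0, 0, 0],
  [0.38, 0, 0, 1.4, 0, 0, 0],
  [0.32, 0, 0, 0, 0, 0, 0],
  [0.25, 0, 0, 0, 0, 0, 0],
  [0.15, 0, 0, 0, 0, 0, 0],
  [0.1, 0, 0, 0, 0, 0, 0],
  [0.1, 0, 0, 0, 0, 0, 0],
  [0.1, 0, 0, 0, 0, 0, 0],
], force=40)

```text
t: 14.45
tcp_pos: [490.5, -247.3, 33.6]
tool_rot: [2.565, 1.814, 0.0]
contact_force: [-1.8, 0.9, 6.0]
opening: 0.278
finger_force: 39.8
```

>>> jog_arm([
  [0.1, -1.8, 1.9, 0, 0, 0, 0],
  [0.1, -1.8, 1.9, 0, 0, 0, 0],
  [0.1, -1.8, 1.9, 0, 0, 0, 0],
  [0.1, -1.8, 1.9, 0, 0, 0, 0],
  [0.1, -1.8, 1.9, 0, 0, 0, 0],
  [0.1, -1.8, 1.9, 0, 0, 0, 0],
  [0.1, -1.8, 1.9, 0, 0, 0, 0],
  [0.1, -1.8, 1.9, 0, 0, 0, 0],
  [0.1, -1.8, 1.9, 0, 0, 0, 0],
  [0.1, 0, 0, 0, 0, 0, 0],
])

```text
t: 15.28
tcp_pos: [501.2, -268.2, 33.6]
tool_rot: [-2.565, -1.814, -0.0]
contact_force: [-1.9, 1.4, 6.7]
opening: 0.276
finger_force: 39.9
```

>>> jog_arm([
  [0.1, -1, 0, 0, 0, 0, 0],
  [0.1, -1, 0, 0, 0, 0, 0],
  [0.1, 0, 0, 0, 0, 0, 0],
])

```text
t: 15.53
tcp_pos: [500.7, -269.9, 33.6]
tool_rot: [2.565, 1.813, 0.001]
contact_force: [0.1, 3.7, 5.7]
opening: 0.281
finger_force: 39.8
```

>>> jog_arm([
  [0.1, -0.8, 0, 0, 0, 0, 0],
  [0.1, -0.8, 0, 0, 0, 0, 0],
  [0.1, 0, 0, 0, 0, 0, 0],
])

```text
t: 15.78
tcp_pos: [500.2, -271.3, 33.6]
tool_rot: [2.565, 1.813, 0.001]
contact_force: [1.5, 4.4, 5.6]
opening: 0.272
finger_force: 39.8
```

>>> jog_arm([
  [0.1, -0.6, 0, 0, 0, 0, 0],
  [0.1, 0, 0, 0, 0, 0, 0],
])

```text
t: 15.95
tcp_pos: [500.1, -271.9, 33.6]
tool_rot: [2.565, 1.813, 0.001]
contact_force: [1.1, 4.7, 4.8]
opening: 0.278
finger_force: 39.8
```

>>> jog_arm([
  [0.1, 0, 1, 0, 0, 0, 0],
  [0.1, 0, 1, 0, 0, 0, 0],
  [0.1, 0, 0, 0, 0, 0, 0],
])

```text
t: 16.2
tcp_pos: [500.3, -271.9, 33.6]
tool_rot: [-2.562, -1.812, 0.002]
contact_force: [-8.0, 4.8, 12.3]
opening: 0.277
finger_force: 40.5
```

Run:
```python
from h import *
s=robot.state(); print(s['t'],s['tcp_pos'],s['contact_force'],s['moment'])
c=cam('wrist'); snap('wrist','w7'); np.savez('w7.npz',K=c[0],r=c[1],t=c[2],p=s['tcp_pos'],rot=s['tool_rot'])
```

```text
16.2 [ 500.32893298 -271.94134709   33.55591486] [-7.97753362  4.7819611  12.28669448] [0.71983876 1.426762   0.07382376]
```

View pics/w7.png

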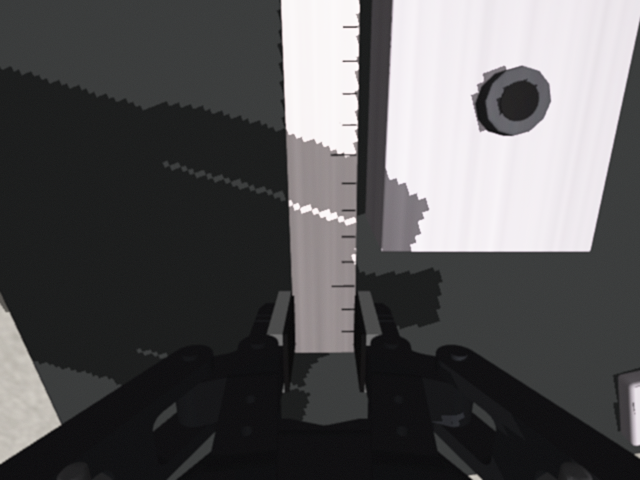

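In this view the arm's inner edge runs at columns 361 to 357, and the block's top near edge runs from (393,0) to (381,251). The dark strip between them widens towards the top, so I'll work out the gap and angle.

```bash
cat > edge.py <<'E'
from h import *
def run(f,rows_in,cin,rows_b,cb,rows_o,co):
  im=cv2.GaussianBlur(cv2.imread(f'pics/{f}.png',0),(1,5),0).astype(float)
  z=np.load(f'{f}.npz');c=(z['K'],z['r'],z['t'])
  def edge(rows,c0,zz,w=8):
    P=[]
    for r in rows:
      x0=int(round(c0(r)));g=np.abs(np.gradient(im[r,x0-w:x0+w+1]));i=g.argmax()
      P.append((np.average(np.arange(max(i-1,0),min(i+2,2*w+1)),weights=g[max(i-1,0):i+2])+x0-w,r))
    P=np.array(P);k=np.polyfit(P[:,1],P[:,0],1)
    k=np.polyfit(P[:,1][abs(np.polyval(k,P[:,1])-P[:,0])<2],P[:,0][abs(np.polyval(k,P[:,1])-P[:,0])<2],1)
    print('line',np.polyval(k,[rows[0],rows[-1]]).round(1),rows[0],rows[-1])
    return [ray('wrist',(np.polyval(k,r),r),zz,c)[:2] for r in(rows[0],rows[-1])]
  A=edge(rows_in,cin,42);B=edge(rows_b,cb,75);O=edge(rows_o,co,42)
  d=B[0]-B[1];d/=np.hypot(*d);n=np.array([d[1],-d[0]])
  yaw=lambda L:np.degrees(np.arctan2(*(L[0]-L[1])[::-1]))
  print('yaw inner,block,outer',yaw(A),yaw(B),yaw(O))
  for nm,L in(('inner',A),('outer',O)): print(nm,[( round(float((p-B[1])@d),1),round(float((p-B[1])@n),1)) for p in L])
E
python3 -c "
from edge import *
run('w7',range(2,200,3),lambda r:360.5-r*.018,range(10,240,3),lambda r:393-12*r/251,range(10,280,3),lambda r:281+r*.042)"
```

```text
line [358.9 356.2] 2 197
line [391.9 381.7] 10 238
line [280.8 291.1] 10 277
yaw inner,block,outer 71.141433694995 70.60087574399684 71.13834596543128
inner [(68.1, -5.3), (6.1, -4.7)]
outer [(66.0, -30.1), (-25.2, -29.2)]
```

>>> jog_arm([
  [0.1, 0, 0, -0.5, 0, 0, 0],
  [0.1, 0, 0, 0, 0, 0, 0],
])

```text
t: 16.42
tcp_pos: [501.5, -272.8, 33.7]
tool_rot: [-2.565, -1.813, 0.0]
contact_force: [-2.1, 0.9, -1.4]
opening: 0.278
finger_force: 39.3
```

>>> jog_arm([
  [0.1, 0, 0, -0.4, 0, 0, 0],
  [0.1, 0, 0, 0, 0, 0, 0],
])

```text
t: 16.58
tcp_pos: [501.6, -272.8, 33.9]
tool_rot: [-2.565, -1.813, 0.0]
contact_force: [-1.6, 0.7, -1.0]
opening: 0.279
finger_force: 39.3
```

>>> jog_arm([
  [0.1, 0, 0, 0, 0, 0, 0.009],
  [0.1, 0, 1, 0, 0, 0, 0],
  [0.1, 0, 1, 0, 0, 0, 0],
  [0.1, 0, 0, 0, 0, 0, 0],
])

```text
t: 16.92
tcp_pos: [503.6, -273.4, 33.9]
tool_rot: [-2.573, -1.802, 0.0]
contact_force: [-0.6, 2.7, -1.5]
opening: 0.28
finger_force: 39.3
```

>>> jog_arm([
  [0.1, 0, 0.8, 0, 0, 0, 0],
  [0.1, 0, 0, 0, 0, 0, 0],
])

```text
t: 17.08
tcp_pos: [504.2, -273.7, 33.9]
tool_rot: [-2.573, -1.801, 0.0]
contact_force: [-2.4, 2.2, -2.0]
opening: 0.276
finger_force: 39.4
```

Run:
```python
from edge import *
s=robot.state(); print(s['t'],s['tcp_pos'],s['contact_force'],s['moment'])
c=cam('wrist'); snap('wrist','w8'); np.savez('w8.npz',K=c[0],r=c[1],t=c[2],p=s['tcp_pos'],rot=s['tool_rot'])
run('w8',range(2,200,3),lambda r:359-r*.014,range(10,240,3),lambda r:383-12*r/251,range(10,280,3),lambda r:281+r*.038)
```

```text
17.0833 [ 504.19242657 -273.66063843   33.93318673] [-2.36949682  2.22753792 -2.03301782] [0.56338129 0.32156366 0.36461296]
line [357.4 355.8] 2 197
line [374. 365.] 10 238
line [279.5 291.2] 10 277
yaw inner,block,outer 70.96256906081445 69.65190835036185 70.87738470753683
inner [(68.3, -1.5), (6.1, -0.1)]
outer [(65.9, -26.3), (-25.4, -24.3)]
```

>>> jog_arm([
  [0.1, 0.4, -0.5, 0, 0, 0, 0.012],
  [0.1, 0, 0, 0, 0, 0, 0],
  [0.1, 0, 0, 0, 0, 0, 0],
])

```text
t: 17.38
tcp_pos: [503.8, -273.2, 34.0]
tool_rot: [-2.584, -1.786, 0.0]
contact_force: [-3.3, 2.7, -1.3]
opening: 0.283
finger_force: 39.5
```

Run:
```python
from edge import *
s=robot.state(); print(s['t'],s['tcp_pos'],s['tool_rot'],s['contact_force'],s['moment'])
c=cam('wrist'); snap('wrist','w9'); np.savez('w9.npz',K=c[0],r=c[1],t=c[2],p=s['tcp_pos'],rot=s['tool_rot'])
run('w9',range(2,200,3),lambda r:358-r*.01,range(10,240,3),lambda r:376-9*r/251,range(10,280,3),lambda r:280+r*.04)
im=cv2.imread('pics/w9.png',0)
for r in(10,60,110,160,210): print(r,im[r,350:400:1].tolist())
```

```text
17.3833 [ 503.78492322 -273.19388427   34.03867792] [-2.58400277e+00 -1.78612228e+00  2.23789510e-04] [-3.27407022  2.74743356 -1.29248718] [0.4325039  0.48802826 0.43922646]
line [356.3 355. ] 2 197
line [368.  365.9] 10 238
line [278.1 290.9] 10 277
yaw inner,block,outer 70.31045185484406 70.64705603286633 70.40568150977032
inner [(68.4, -0.1), (6.1, -0.4)]
outer [(66.7, -25.0), (-24.7, -25.4)]
10 [149, 151, 153, 151, 152, 143, 107, 68, 60, 62, 60, 63, 63, 63, 63, 63, 59, 74, 143, 209, 239, 243, 242, 241, 241, 241, 240, 240, 240, 241, 242, 242, 243, 243, 243, 244, 244, 244, 245, 245, 245, 245, 243, 243, 241, 240, 240, 240, 240, 240]
60 [61, 62, 64, 65, 82, 105, 98, 69, 60, 61, 61, 61, 64, 64, 63, 61, 65, 106, 180, 234, 242, 243, 242, 242, 241, 241, 241, 241, 241, 242, 243, 244, 244, 244, 244, 245, 245, 245, 245, 245, 245, 244, 242, 241, 241, 240, 241, 241, 242, 241]
110 [147, 147, 148, 151, 144, 124, 88, 64, 61, 61, 61, 63, 63, 65, 61, 57, 76, 150, 216, 240, 243, 243, 242, 242, 242, 242, 242, 242, 242, 243, 244, 244, 245, 245, 245, 246, 246, 246, 246, 245, 244, 244, 242, 242, 242, 242, 242, 242, 242, 242]
160 [145, 144, 146, 148, 139, 110, 73, 61, 61, 62, 62, 64, 65, 63, 63, 60, 92, 178, 239, 245, 244, 244, 244, 244, 243, 243, 243, 243, 244, 244, 245, 245, 246, 246, 247, 247, 247, 246, 246, 244, 244, 243, 242, 242, 242, 242, 242, 243, 243, 243]
210 [58, 63, 68, 74, 88, 86, 66, 62, 62, 62, 62, 64, 65, 64, 62, 66, 87, 110, 121, 125, 123, 125, 123, 124, 124, 124, 124, 125, 126, 127, 127, 128, 130, 129, 132, 131, 129, 127, 126, 124, 122, 121, 121, 121, 122, 122, 122, 124, 124, 125]
```

>>> jog_arm([
  [0.1, -0.6, 0.3, 0, 0, 0, 0],
  [0.1, 0, 0, 0, 0, 0, 0],
])

```text
t: 17.6
tcp_pos: [504.0, -273.5, 34.0]
tool_rot: [-2.583, -1.786, -0.0]
contact_force: [-2.6, 5.5, -1.7]
opening: 0.28
finger_force: 39.7
```

>>> jog_arm([
  [0.1, -0.6, 0, 0, 0, 0, 0],
  [0.1, 0, 0, 0, 0, 0, 0],
])

```text
t: 17.77
tcp_pos: [504.0, -273.5, 34.0]
tool_rot: [-2.583, -1.786, -0.001]
contact_force: [0.9, 9.8, -0.2]
opening: 0.279
finger_force: 39.7
```

>>> jog_arm([
  [0.1, -0.6, 0, 0, 0, 0, 0],
  [0.1, 0, 0, 0, 0, 0, 0],
])

```text
t: 17.93
tcp_pos: [503.9, -273.6, 33.9]
tool_rot: [-2.583, -1.786, -0.002]
contact_force: [3.4, 13.6, -1.1]
opening: 0.275
finger_force: 39.7
```

>>> jog_arm([
  [0.1, 0, 0.6, 0, 0, 0, 0],
  [0.1, 0, 0.4, 0.3, 0, 0, 0],
  [0.1, 0, 0, 0, 0, 0, 0],
])

```text
t: 18.18
tcp_pos: [504.0, -273.6, 33.6]
tool_rot: [-2.581, -1.785, 0.0]
contact_force: [-2.0, 13.2, 2.2]
opening: 0.276
finger_force: 40.1
```

Run:
```python
from edge import *
s=robot.state(); print(s['t'],s['tcp_pos'],s['tool_rot'],s['contact_force'],s['moment'])
c=cam('wrist'); snap('wrist','w10'); np.savez('w10.npz',K=c[0],r=c[1],t=c[2],p=s['tcp_pos'],rot=s['tool_rot'])
run('w10',range(2,200,3),lambda r:357-r*.01,range(10,240,3),lambda r:368-2*r/251,range(10,280,3),lambda r:279+r*.045)
```

```text
18.1833 [ 503.99439234 -273.63830433   33.63548206] [-2.58118215e+00 -1.78478852e+00  2.28925752e-04] [-2.01642629 13.22426036  2.19643507] [2.3677489  0.25346141 0.64598503]
line [355. 355.] 2 197
line [366.3 364.3] 10 238
line [276.9 290.7] 10 277
yaw inner,block,outer 70.68923663003117 70.6056736187717 70.6202231929907
inner [(68.3, -0.2), (6.1, -0.1)]
outer [(66.6, -25.0), (-24.6, -25.0)]
```

>>> jog_arm([
  [0.1, 0.6, -0.3, 0, 0, 0, 0],
  [0.1, 0, 0, 0, 0, 0, 0],
], force=20)

```text
t: 18.4
tcp_pos: [504.0, -273.5, 33.6]
tool_rot: [-2.582, -1.786, 0.0]
contact_force: [-3.1, 10.1, 0.1]
opening: 0.281
finger_force: 39.9
```

>>> jog_arm([
  [0.28, 0, 0, 0, 0, 0, 0],
  [0.29, 0, 0, 0, 0, 0, 0],
  [0.31, 0, 0, 0, 0, 0, 0],
  [0.35, 0, 0, 0, 0, 0, 0],
  [0.42, 0, 0, 0, 0, 0, 0],
  [0.42, 0, 0, 0, 0, 0, 0],
])

```text
t: 18.9
tcp_pos: [505.0, -275.3, 34.0]
tool_rot: [2.584, 1.785, 0.001]
contact_force: [-0.1, -0.5, -0.3]
opening: 0.414
finger_force: 0.0
```

>>> jog_arm([
  [0.42, 0, 0, -3, 0, 0, 0],
  [0.42, 0, 0, -8, 0, 0, 0],
  [0.42, 0, 0, -20, 0, 0, 0],
  [0.42, 0, 0, -35, 0, 0, 0],
  [0.42, 0, 0, -35, 0, 0, 0],
  [0.42, 0, 0, -35, 0, 0, 0],
  [0.42, 0, 0, -25, 0, 0, 0],
  [0.42, 25, 0, 0, 0, 0, 0],
  [0.42, 25, 0, 0, 0, 0, 0],
  [0.42, 0, 0, 0, 0, 0, 0],
])

```text
t: 19.73
tcp_pos: [522.9, -225.4, 196.3]
tool_rot: [2.582, 1.787, 0.002]
contact_force: [-0.5, 0.3, -0.2]
opening: 0.425
finger_force: 0.0
```

Run:
```python
from meas import *
s=robot.state(); print(s['t'],s['tcp_pos'],s['contact_force'])
c=cam('wrist'); snap('wrist','w11'); np.savez('w11.npz',K=c[0],r=c[1],t=c[2],p=s['tcp_pos'],rot=s['tool_rot'])
yb=np.radians(-19.45);bx=np.array([np.cos(yb),np.sin(yb)]);by=np.array([-bx[1],bx[0]]);ct=np.array([571.5,-211.3])
B=[np.r_[ct+a*bx+b*by,75] for a,b in((-30,40),(30,40),(30,-40),(-30,-40))]
k=ct-30*bx+40*by
S=[np.r_[k+(y-25)*bx-(x-25)*by,42] for x,y in((0,0),(0,110),(25,25),(160,25),(160,0))]
ps=proj('wrist',S,c);pb=proj('wrist',B,c);print(ps.round(1).tolist(),pb.round(1).tolist())
im=cv2.imread('pics/w11.png',0)
# scan profiles across short arm (columns near mid of short arm) in row direction
x=int((ps[0,0]+ps[1,0])/2); r0=int(ps[0,1])-10
print(x,r0,im[r0:r0+75,x].tolist())
meas('w11',[ps[0],ps[1],ps[4]] if 0 else [ps[0],ps[1],ps[2],ps[3],ps[4]],pb)
```

```text
19.7333 [ 522.94479847 -225.35159388  196.25798453] [-0.49089518  0.32381667 -0.21972978]
[[301.5, 102.8], [448.3, 99.6], [335.2, 136.7], [337.0, 297.3], [308.4, 297.9]] [[336.7, 137.4], [424.5, 135.6], [418.4, 247.2], [337.8, 248.8]]
374 92 [61, 61, 61, 61, 62, 60, 61, 57, 59, 133, 241, 254, 251, 250, 250, 251, 251, 251, 251, 251, 251, 251, 251, 251, 251, 251, 251, 251, 251, 251, 251, 251, 251, 251, 251, 251, 251, 251, 251, 252, 252, 253, 240, 170, 111, 166, 239, 249, 247, 246, 247, 246, 246, 246, 246, 246, 246, 246, 246, 246, 246, 246, 246, 246, 246, 246, 246, 246, 246, 246, 246, 246, 246, 246, 246]
sub [[301.20001220703125, 103.5999984741211], [447.5, 99.4000015258789], [337.8999938964844, 136.5], [337.8999938964844, 297.29998779296875], [309.29998779296875, 298.29998779296875]] [[337.8999938964844, 136.5], [424.20001220703125, 135.3000030517578], [418.5, 247.3000030517578], [337.79998779296875, 249.0]]
res [[-0.6, -0.1], [-0.8, 0.2], [1.7, -0.3], [-0.1, 0.2], [-0.2, -0.1]]
res [[0.6, 0.2], [-0.4, 0.3], [0.0, -0.1], [-0.2, -0.3]]
sq yaw -109.20453467073595 corner [ 541.44968859 -132.02846706] block yaw -19.644831942455678 ctr [ 571.68898203 -211.22105593]
inner rel block corner (block axes) [ 0.08852491 -0.39009403] yaw err 0.44029727171972866
square_end [ 509.83380457 -260.79447919]
tool yaw y -20.61359060758316
tool shift to end [-3.77895929e+01  2.06575730e-01 -1.65249940e-02]
```

Run:
```python
from h import *
im=cv2.imread('pics/w11.png',0).astype(float);z=np.load('w11.npz');c=(z['K'],z['r'],z['t'])
def line(idx,guess,ax,zz):
  P=[]
  for i in idx:
    g0=int(round(guess(i)));v=im[g0-6:g0+7,i] if ax else im[i,g0-6:g0+7]
    g=np.abs(np.gradient(v));j=g.argmax();a,b=max(j-1,0),j+2
    q=np.average(np.arange(a,min(b,13)),weights=g[a:b])+g0-6;P.append((i,q))
  P=np.array(P);k=np.polyfit(*P.T,1)
  for _ in range(3):
    m=abs(np.polyval(k,P[:,0])-P[:,1])<.8;k=np.polyfit(*P[m].T,1)
  e=[(i,np.polyval(k,i)) for i in(idx[0],idx[-1])]
  W=[ray('wrist',p if ax else p[::-1],zz,c)[:2] for p in e];d=W[1]-W[0]
  print(m.sum(),len(m),np.round(e,1).tolist(),np.degrees(np.arctan2(d[1],d[0])).round(2));return W
O=line(range(112,290,3),lambda r:301.3+8*(r-103)/195,0,42)      # long outer
S=line(range(310,440,3),lambda x:103.5-4.1*(x-301)/146,1,42)     # short outer
E=line(range(344,418,3),lambda x:136.8-1.4*(x-337)/87,1,75)      # block left end
F=line(range(146,190,3),lambda r:337.8,0,75)       # block near face
yb=np.radians(-19.5);bx=np.array([np.cos(yb),np.sin(yb)]);by=np.array([-bx[1],bx[0]])
print('short: dist to block end',[[(s-e)@by for e in E] for s in S]);print('long:',[[(f-o)@bx for f in F] for o in O])
```

```text
54 60 [[112.0, 301.3], [289.0, 308.6]] -109.11
44 44 [[310.0, 102.9], [439.0, 99.2]] -19.06
12 25 [[344.0, 136.3], [416.0, 137.1]] -21.21
15 15 [[146.0, 337.2], [188.0, 337.6]] -109.45
short: dist to block end [[np.float64(24.134908247883907), np.float64(25.601574395835662)], [np.float64(24.883762518877617), np.float64(26.350428666829373)]]
long: [[np.float64(25.704238590674475), np.float64(25.728345792093517)], [np.float64(24.715879313496334), np.float64(24.73998651491538)]]
```

The square settled about 0.4° off square on release, leaving a gap of about 0.7 mm at the corner end. I'll mend it with gentle pushes from shut fingers on the outside of each arm.

>>> jog_arm([
  [0, 0, 0, 0, 0, 0, 0.0],
  [0, 0, 0, 0, 0, 0, -0.019],
  [0, 25, -22, 0, 0, 0, 0],
  [0, 24, -22, 0, 0, 0, 0],
  [0, 0, 0, 30, 0, 0, 0],
  [0, 0, 0, 40, 0, 0, 0],
  [0, 0, 0, 40, 0, 0, 0],
  [0, 0, 0, 30, 0, 0, 0],
  [0, 0, 0, 15, 0, 0, 0],
  [0, 0, 0, 0, 0, 0, 0],
])

```text
t: 20.62
tcp_pos: [495.6, -167.3, 36.6]
tool_rot: [-2.563, -1.808, 0.004]
contact_force: [0.2, 0.9, 0.3]
opening: -0.003
finger_force: 0.0
```

>>> jog_arm([
  [0, 0, 0, 3, 0, 0, 0],
  [0, 0, 0, 0, 0, 0, 0],
  [0, 0, 0, 0, 0, 0, 0],
])

```text
t: 20.87
tcp_pos: [497.6, -167.6, 37.9]
tool_rot: [2.566, 1.81, 0.002]
contact_force: [-0.2, -0.4, -0.1]
opening: -0.003
finger_force: 0.0
```

>>> jog_arm([
  [0, 0, 2, 2, 0, 0, 0],
  [0, 0, 3, 0, 0, 0, 0],
  [0, 0, 3, 0, 0, 0, 0],
  [0, 0, 0, 0, 0, 0, 0],
])

```text
t: 21.2
tcp_pos: [505.6, -170.1, 35.2]
tool_rot: [2.566, 1.81, 0.001]
contact_force: [-0.3, -0.7, -0.1]
opening: -0.002
finger_force: 0.0
```

>>> jog_arm([
  [0, 0, 1, 0, 0, 0, 0],
  [0, 0, 1, 0, 0, 0, 0],
  [0, 0, 0, 0, 0, 0, 0],
])

```text
t: 21.45
tcp_pos: [506.7, -170.5, 34.8]
tool_rot: [2.567, 1.811, 0.0]
contact_force: [-0.7, 0.6, 0.2]
opening: 0.001
finger_force: 0.0
```

>>> jog_arm([
  [0, 0, 1, 0, 0, 0, 0],
  [0, 0, 1, 0, 0, 0, 0],
  [0, 0, 0, 0, 0, 0, 0],
])

```text
t: 21.7
tcp_pos: [508.6, -171.2, 34.8]
tool_rot: [2.567, 1.811, 0.0]
contact_force: [0.6, -0.4, 0.1]
opening: 0.004
finger_force: 0.0
```

>>> jog_arm([
  [0, 0, 1, 0, 0, 0, 0],
  [0, 0, 1, 0, 0, 0, 0],
  [0, 0, 0, 0, 0, 0, 0],
])

```text
t: 21.95
tcp_pos: [510.5, -171.8, 34.8]
tool_rot: [2.567, 1.811, 0.0]
contact_force: [0.2, 0.4, -0.1]
opening: -0.001
finger_force: 0.0
```

>>> jog_arm([
  [0, 0, 1, 0, 0, 0, 0],
  [0, 0, 0, 0, 0, 0, 0],
])

```text
t: 22.12
tcp_pos: [511.4, -172.2, 34.8]
tool_rot: [2.567, 1.811, 0.0]
contact_force: [0.5, 0.4, 0.1]
opening: -0.0
finger_force: 0.0
```

>>> jog_arm([
  [0, 0, 1, 0, 0, 0, 0],
  [0, 0, 0, 0, 0, 0, 0],
])

```text
t: 22.28
tcp_pos: [512.3, -172.5, 34.8]
tool_rot: [2.567, 1.811, 0.0]
contact_force: [-0.1, 0.4, -0.3]
opening: 0.005
finger_force: 0.0
```

>>> jog_arm([
  [0, 0, 1, 0, 0, 0, 0],
  [0, 0, 1, 0, 0, 0, 0],
  [0, 0, 0, 0, 0, 0, 0],
])

```text
t: 22.53
tcp_pos: [513.8, -172.9, 34.7]
tool_rot: [-2.566, -1.81, 0.001]
contact_force: [-3.4, 1.2, 0.8]
opening: 0.001
finger_force: 1.2
```

>>> jog_arm([
  [0, 0, 1, 0, 0, 0, 0],
  [0, 0, 0, 0, 0, 0, 0],
])

```text
t: 22.7
tcp_pos: [514.0, -172.9, 34.6]
tool_rot: [-2.565, -1.809, 0.002]
contact_force: [-5.8, 2.9, 3.9]
opening: 0.002
finger_force: 3.4
```

>>> jog_arm([
  [0, 0, 1, 0, 0, 0, 0],
  [0, 0, 0, 0, 0, 0, 0],
])

```text
t: 22.87
tcp_pos: [514.2, -173.0, 34.5]
tool_rot: [-2.564, -1.809, 0.004]
contact_force: [-9.5, 3.3, 4.5]
opening: -0.001
finger_force: 5.5
```

>>> jog_arm([
  [0, 0, 1, 0, 0, 0, 0],
  [0, 0, 0, 0, 0, 0, 0],
])

```text
t: 23.03
tcp_pos: [514.3, -173.0, 34.4]
tool_rot: [-2.562, -1.808, 0.005]
contact_force: [-12.9, 3.3, 7.4]
opening: -0.004
finger_force: 7.7
```

>>> jog_arm([
  [0, 0, -4, 0, 0, 0, 0],
  [0, 0, -6, -5, 0, 0, 0],
  [0, 0, 0, -30, 0, 0, 0],
  [0, 10, 0, -25, 0, 0, 0],
  [0, 30, 0, 0, 0, 0, 0],
  [0, 30, 10, 0, 0, 0, 0],
  [0, 0, 35, 0, 0, 0, 0],
  [0, 0, 31, 0, 0, 0, 0],
  [0, 0, 11, 15, 0, 0, 0],
  [0, 0, 0, 25, 0, 0, 0],
])

```text
t: 23.87
tcp_pos: [616.8, -135.2, 56.8]
tool_rot: [2.562, 1.807, 0.007]
contact_force: [-0.0, 0.2, -1.2]
opening: 0.005
finger_force: 0.0
```

>>> jog_arm([
  [0, 0, 0, 12, 0, 0, 0],
  [0, 0, 0, 5, 0, 0, 0],
  [0, 0, 0, 2, 0, 0, 0],
  [0, 0, 0, 0, 0, 0, 0],
])

```text
t: 24.2
tcp_pos: [612.8, -134.0, 36.1]
tool_rot: [-2.567, -1.811, -0.0]
contact_force: [-0.2, 0.5, -0.4]
opening: 0.001
finger_force: 0.0
```

>>> jog_arm([
  [0, -2, -10, 0, 0, 0, 0],
  [0, -3, 0, 0, 0, 0, 0],
  [0, -2, 0, 0, 0, 0, 0],
  [0, 0, 0, 0, 0, 0, 0],
])

```text
t: 24.53
tcp_pos: [601.7, -137.9, 36.7]
tool_rot: [2.567, 1.809, 0.002]
contact_force: [0.4, -0.1, -0.6]
opening: -0.002
finger_force: 0.0
```

>>> jog_arm([
  [0, -1, 0, 0, 0, 0, 0],
  [0, -1, 0, 0, 0, 0, 0],
  [0, 0, 0, 0, 0, 0, 0],
])

```text
t: 24.78
tcp_pos: [600.7, -139.4, 35.8]
tool_rot: [2.567, 1.81, 0.0]
contact_force: [-0.1, 0.7, 0.1]
opening: -0.001
finger_force: 0.0
```

>>> jog_arm([
  [0, -1, 0, 0, 0, 0, 0],
  [0, -1, 0, 0, 0, 0, 0],
  [0, 0, 0, 0, 0, 0, 0],
])

```text
t: 25.03
tcp_pos: [599.8, -141.2, 35.7]
tool_rot: [-2.567, -1.81, -0.0]
contact_force: [-0.2, -0.1, 0.6]
opening: 0.002
finger_force: 0.0
```

>>> jog_arm([
  [0, -1, 0, 0, 0, 0, 0],
  [0, -1, 0, 0, 0, 0, 0],
  [0, 0, 0, 0, 0, 0, 0],
])

```text
t: 25.28
tcp_pos: [599.5, -141.9, 35.8]
tool_rot: [-2.567, -1.81, -0.002]
contact_force: [3.8, 8.4, -0.6]
opening: 0.005
finger_force: 4.4
```

>>> jog_arm([
  [0, -0.6, 0, 0, 0, 0, 0],
  [0, 0, 0, 0, 0, 0, 0],
])

```text
t: 25.45
tcp_pos: [599.5, -142.0, 35.8]
tool_rot: [-2.567, -1.81, -0.003]
contact_force: [4.4, 12.4, -0.0]
opening: -0.001
finger_force: 6.3
```

>>> jog_arm([
  [0, 4, 0, 0, 0, 0, 0],
  [0, 8, 0, -5, 0, 0, 0],
  [0, 0, 0, -30, 0, 0, 0],
  [0, 0, 0, -40, 0, 0, 0],
  [0, 0, 0, -40, 0, 0, 0],
  [0, 0, 0, -40, 0, 0, 0],
  [0, -30, -20, -5, 0, 0, 0],
  [0, -40, -30, 0, 0, 0, 0],
  [0, -40, -30, 0, 0, 0, 0],
  [0, 0, 0, 0, 0, 0, 0],
])

```text
t: 26.28
tcp_pos: [500.2, -201.7, 196.5]
tool_rot: [-2.569, -1.807, 0.002]
contact_force: [1.5, 0.1, -0.3]
opening: -0.0
finger_force: 0.0
```

Run:
```python
from h import *
s=robot.state(); print(s['t'],s['tcp_pos'],s['contact_force'])
c=cam('wrist'); snap('wrist','w12'); np.savez('w12.npz',K=c[0],r=c[1],t=c[2])
im=cv2.imread('pics/w12.png',0).astype(float)
yb=np.radians(-19.5);bx=np.array([np.cos(yb),np.sin(yb)]);by=np.array([-bx[1],bx[0]])
K=np.array([571.5,-211.3])-30*bx+40*by
W=lambda a,b,z:np.r_[K+a*bx+b*by,z]
def line(p,q,z,w=7):
  # p,q in block-corner coords; scan the world-line, find the edge normal to it in the image
  a,b=proj('wrist',[W(*p,z),W(*q,z)],c);d=(b-a)/np.linalg.norm(b-a);n=np.array([-d[1],d[0]]);out=[]
  for t in np.linspace(.06,.94,50):
    o=a+t*(b-a);s=np.arange(-w,w+.1,.5);uv=(o+s[:,None]*n).astype(np.float32)
    v=cv2.remap(im.astype(np.float32),uv[:,0].copy(),uv[:,1].copy(),cv2.INTER_LINEAR).ravel();g=np.abs(np.gradient(v));j=g.argmax()
    i0,i1=max(j-2,0),j+3;out.append((t,np.average(s[i0:i1],weights=g[i0:i1])))
  P=np.array(out);k=np.array([0,np.median(P[:,1])])
  for _ in range(4):
    m=abs(np.polyval(k,P[:,0])-P[:,1])<1;k=np.polyfit(*P[m].T,1)
  E=[ray('wrist',a+t*(b-a)+np.polyval(k,t)*n,z,c)[:2]-K for t in(0,1)]
  print(m.sum(),[(round(float(e@bx),2),round(float(e@by),2)) for e in E])
print('long outer');line((-25,25),(-25,-100),42)
print('short outer');line((-25,25),(85,25),42)
print('block face');line((0,0),(0,-80),75)
print('block end');line((0,0),(60,0),75)
```

```text
26.2833 [ 500.17907418 -201.73902253  196.52109139] [ 1.48205992  0.1317868  -0.30581975]
long outer
50 [(-24.83, 25.0), (-24.65, -100.01)]
short outer
50 [(-25.01, 25.45), (84.94, 25.44)]
block face
46 [(0.36, -0.02), (0.5, -80.02)]
block end
39 [(-0.01, 0.34), (59.96, 0.33)]
```

Both arms now measure flush, within about 0.2 mm and parallel, and the arm is clear.

```bash
python3 -c "
from plant import robot
print(robot.sign_off())"
```

```text
the job is handed in; nothing more can be done
None
```

The job is handed in: the square was set down about 20 mm clear of the block, released, re-gripped and slid home, trued with two light pushes from the shut fingers, and by the last camera measurement lies flat with both arms flush to within about 0.2 mm, arm clear, at 26 s of the 54 s.

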